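# Push the red tea tin back into the packed tea box

### The job

Put the red tea tin away in the wooden tea box. The lid has no handle: press on it with your fingertips and slide it open, push the tin upright down between the two tins that stand a little apart, easing its neighbours aside, until it stands on the bottom like the others, then slide the lid fully shut. All the tins must stay upright in the box; do not disturb the mug on the trivet or the honey jar.

Things in the scene. Friction and masses are not known exactly. Their poses are not given: they have to be found in the camera images.
- tea_box: fixed wooden box, 86 (x) by 206 mm (y) outside, 108 mm tall; origin on the table under its centre, y the long way. Inside 68 by 188 mm, walls 9 mm. The long walls and the end at +y reach 108 mm; the end at -y is low (100 mm) and the lid slides out over it
- box_in (a point): centre of the box's inner floor, 10 mm above the table. Five tins stand here in one row along y, broad faces across the row. Between the second and third from the +y end is a gap of 20 to 25 mm, narrower than a 30 mm tin; the rest has a few mm of slack. A tin pushed straight down on the gap's middle wedges its neighbours apart with its rounded edges (a few N, at most 20); 8 mm of slack remain
- box_lid (a joint): opening of the flat sliding lid in m: 0 shut, 0.16 fully open (stop). It slides along the box's -y; 8 mm thick, its top at z = 108 mm is flush with the rim, its underside (100 mm) 5 mm above seated tins. About 1.5 N moves it and it stays where left; a press of 5 to 20 N on its top drags it along. Fully open it uncovers the inside from y = +94 to -66 mm of the box frame
- lid_patch (a point): centre of the patch of scored grip lines on the lid's upper face (moves with the lid; 45 mm to the box's +y from its centre when shut); press here
- tin_red_center (a point): centre (half-way up) of the red tea tin: a slim upright tin 60 mm wide (x), 30 mm thick (y), 85 mm tall (z), its long top and bottom edges rounded to 9 mm, paper labels on the broad faces, 0.1 to 0.2 kg; stands loose on the table at the start; in the box it faces like the others and, seated, its centre is at z = 52.5 mm
- tin_green_center (a point): centre (half-way up) of the dark green tea tin: a slim upright tin 60 mm wide (x), 30 mm thick (y), 85 mm tall (z), its long top and bottom edges rounded to 9 mm, paper labels on the broad faces, 0.1 to 0.2 kg; in the box's row, order varies
- tin_blue_center (a point): centre (half-way up) of the slate blue tea tin: a slim upright tin 60 mm wide (x), 30 mm thick (y), 85 mm tall (z), its long top and bottom edges rounded to 9 mm, paper labels on the broad faces, 0.1 to 0.2 kg; in the box's row, order varies
- tin_cream_center (a point): centre (half-way up) of the cream tea tin: a slim upright tin 60 mm wide (x), 30 mm thick (y), 85 mm tall (z), its long top and bottom edges rounded to 9 mm, paper labels on the broad faces, 0.1 to 0.2 kg; in the box's row, order varies
- tin_plum_center (a point): centre (half-way up) of the plum tea tin: a slim upright tin 60 mm wide (x), 30 mm thick (y), 85 mm tall (z), its long top and bottom edges rounded to 9 mm, paper labels on the broad faces, 0.1 to 0.2 kg; in the box's row, order varies
- tin_ochre_center (a point): centre (half-way up) of the ochre tea tin: a slim upright tin 60 mm wide (x), 30 mm thick (y), 85 mm tall (z), its long top and bottom edges rounded to 9 mm, paper labels on the broad faces, 0.1 to 0.2 kg; in the box's row, order varies
- mug: white tea mug, 83 mm across, 94 mm tall, on a round cork trivet; leave alone; origin under its centre
- honey: honey jar with a grey lid, 71 mm across, 110 mm tall; leave alone; origin under its centre
Things that resemble listed ones, but are neither listed nor needed, are in the scene too. What is shaped like the part that bears tin_red_center but purple or yellow is not meant.

How it is judged:
By the outcome, as a careful person would: the job done as asked, in the order asked, and still so for the second after the job is handed in, with the robot touching nothing.
It also fails if it takes over 69 s, if anything falls off the work surface, if the arm or the gripper's body presses on something with over 40 N, if the wrist force passes 120 N, or if a joint passes its speed limit or range.

### The arm

A 6-joint arm with a two-finger parallel gripper is mounted at the origin on a cart in front of the work surface, level with it; the furniture and walls round the work are solid. World frame = base frame: x ahead of the robot, y to its left, z up, the work surface at z = 0. Lengths are in mm, angles in degrees, forces in N, time in s.
With the tool pointing down it reaches from about 300 to 875 mm from the base axis. Payload 6.4 kg.
Tool frame: the origin (TCP) lies on the centre line of the jaws, within the pads' length; the fingertips stand 25 mm ahead of it and the grasp point (between the pads) lies 6 mm ahead of it (tips_ahead is the distance from the TCP to the fingertips, in mm); z points along the fingers, y is the direction in which the jaws open and shut (so a half turn about z gives the same grasp; the last joint's range is limited). The gripper opens to 88 mm and grips with 3 to 60 N. Pads are 18 mm wide; open, the fingers measure 123 mm over their backs; the gripper's body (75 mm by 187 mm) begins 45 mm behind the grasp point.
Start: joints at [63.982, 10.359, 92.074, -0, 77.567, -11.82], TCP at [141.019, 557.454, 263.714] pointing down, gripper open.
Joint ranges: [-171.53, 171.53], [-51.25, 118.39], [17.06, 147.69], [-65.23, 245.23], [0, 150.52], [-178.68, 178.68]. Speed limits (degrees/s): [147.25, 147.25, 172.46, 180, 180, 180].

### API

Orientations are given as a 3x3 rotation matrix whose columns are the frame's x, y, z axes.
In Python, from workcell import state, get_image, camera_info, job_done, search_frame, cut_out, pinpoint, tips_ahead gives the robot as it stands.
- The arm moves only by the shell command python3 -m pendant 'ROWS'. ROWS is JSON, a list that holds one entry, the list of rows, each a list of 7 numbers: the opening, from 0 (shut) to 1 (fully open), then the shift along the tool's x, y, z each as a share of 4 cm, from -1 to 1, then the turn, a rotation vector about the tool's x, y, z each as a share of pi rad, from -1 to 1. In form: [[[hand, tx, ty, tz, rx, ry, rz], ...]]. A call has 1 to 12 rows; each row shifts and turns the commanded pose from where the row before left it, along the tool's axes as they then stand; what a row does not reach is not made up. A row lasts 1/8 s, in which the tool goes at most 62.5 mm and 10.7 degrees, less where a joint would pass 70% of its speed; a pose out of reach is approached as far as the arm can. A call with a number of a shift or a turn outside -1 to 1 is refused whole. A call with a gripper value outside its range is refused whole. The fingers move at their own pace and stop on an object; the grip force is fixed at half the most. Time passes only in rows, so rows that do not move let the fingers close. It gives the time, the measured TCP pose, the force and the opening at its end, in the units of the state.
- state(): the state, without advancing time (a new reading comes with each control period).
- get_image(name): name is "scene" or "top" or "wrist"; returns the picture (480x640x3 uint8, red, green, blue); there is no depth.
- camera_info(name): a dict with "fx", "fy", "cx", "cy" (pixels), "R" (3x3) and "t" (3): a world point X has camera coordinates R X + t; the wrist camera has in their place "T_tool_cam" (4x4, takes a point from camera to tool coordinates, whose origin is the TCP and whose axes are the flange's). Camera axes: x right, y down, z forward; pixel columns grow to the right and rows downward; lengths in mm; the calibration is good to about 2 mm. A picture is of the moment at which its call begins: read the wrist's pose just before it. camera_info takes no time and is no camera call.
- job_done(): hands the job in, once; it reports no verdict.
Trained networks look in the newest picture that a camera, given by its name, has taken for a name from the list of things; names that differ only in an ending like _2 or _b are one class to them, and where a whole thing is asked for, a point or a joint stands for the part that bears it (a point fixed in the world has none). Each returns a list of dicts, best first, with "p" (0 to 1); they miss things now and then, are a little off and sometimes report something else, mostly with a low value. They report only what shows in the picture. A call takes as long as a camera call. They do not tell look-alikes from the thing itself.
- search_frame(camera, thing): "centre" ([x, y, z] in mm, in world coordinates, good to about 4 mm: the middle of the surface that is visible of it).
- cut_out(camera, thing): "pixels" (480x640 bool, what is visible of it).
- pinpoint(camera, thing): "centre" ([x, y, z] in mm, in world coordinates, good to about 4 mm: a listed point, or the origin of a listed thing).
The state is a dict: "t": time; "joint_positions": joint angles; "qd": joint speeds; "effort": joint torques, N m; "tcp_pos": TCP position; "ee_rot": TCP orientation; "force": force on the tool from outside, world axes, zero at the start; "torque": the same for the moment, N m; "grip_width": opening from 0.0 (shut) to 1.0 (fully open).
Only numpy, scipy, OpenCV 4.12 (cv2) and the standard library are available. Lean on these libraries where they do the work, as an engineer would, in place of code of your own. Each camera call takes 0.05 s, during which the arm holds its last target.

## Working session

There is one attempt and no reset: what is moved stays moved. The work goes in short steps, Python scripts to look and compute and a shell command to move; the robot and the scene stay as the last step left them, time stands still between calls to the robot, and variables do not carry over. Pictures are saved under pics/ and viewed, and the job is handed in when it is done.

```bash
mkdir -p pics; ls; python3 - <<'E'
from workcell import *
import cv2,numpy as np
s=state();print(s)
for n in("scene","top"):
    cv2.imwrite(f"pics/{n}0.png",get_image(n)[:,:,::-1])
    for th in("tea_box","box_in","lid_patch","tin_red_center","mug","honey"):
        r=pinpoint(n,th);print(n,th,[(np.round(d["centre"]),round(d["p"],2)) for d in r][:4])
print(tips_ahead if not callable(tips_ahead) else tips_ahead())
E
```

```text
pics
{'t': 0.0, 'joint_positions': array([ 6.39832708e+01,  1.04013037e+01,  9.21305656e+01, -1.29306311e-03,
        7.75673141e+01, -1.18198245e+01]), 'qd': array([ 0.02085763, -0.07174539, -0.11038578, -0.07007003, -0.01547004,
       -0.0507657 ]), 'effort': array([ 3.43855409e-04, -4.33881390e+01, -3.41839957e+01,  7.00565474e-02,
        3.86794168e-02, -1.21717567e-04]), 'tcp_pos': array([140.78982317, 556.99503905, 262.82508764]), 'ee_rot': array([[-9.69459674e-01,  2.45249656e-01, -7.39502146e-04],
       [ 2.45250545e-01,  9.69458467e-01, -1.56532579e-03],
       [ 3.33021005e-04, -1.69888354e-03, -9.99998501e-01]]), 'force': array([-1.71853971, -0.51017232,  0.34521108]), 'torque': array([ 0.00083106, -0.02846652, -0.00464159]), 'grip_width': 1.0014253680778977}
scene tea_box [(array([ 543., -152.,   -2.]), 0.79)]
scene box_in [(array([ 543., -151.,    8.]), 0.92)]
scene lid_patch [(array([ 551., -111.,  108.]), 0.9)]
scene tin_red_center [(array([363., 292.,  43.]), 0.96), (array([515., 247.,  41.]), 0.65)]
scene mug [(array([582., 426.,  13.]), 0.61)]
scene honey [(array([739.,  25.,   0.]), 0.71)]
top tea_box []
top box_in [(array([ 544., -152.,    7.]), 0.8)]
top lid_patch [(array([ 552., -114.,  111.]), 0.67), (array([ 544., -153.,    2.]), 0.54)]
top tin_red_center [(array([364., 292.,  45.]), 0.6), (array([513., 244.,  41.]), 0.58), (array([422., 156.,  45.]), 0.55)]
top mug [(array([583., 423.,  15.]), 0.61)]
top honey [(array([739.,  27.,  -3.]), 0.71)]
25.0
```

View pics/scene0.png

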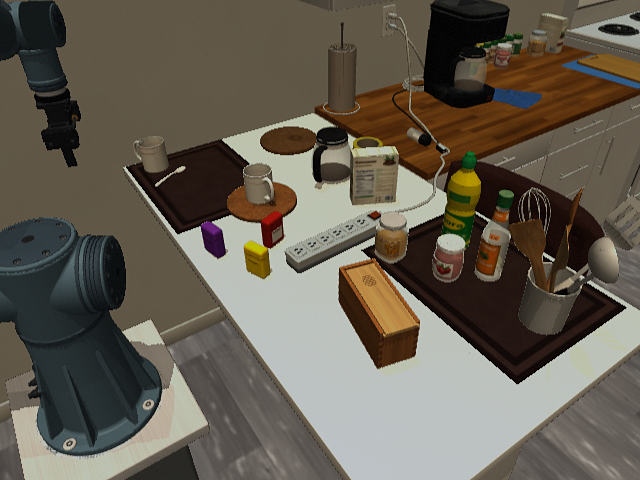

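View pics/top0.png

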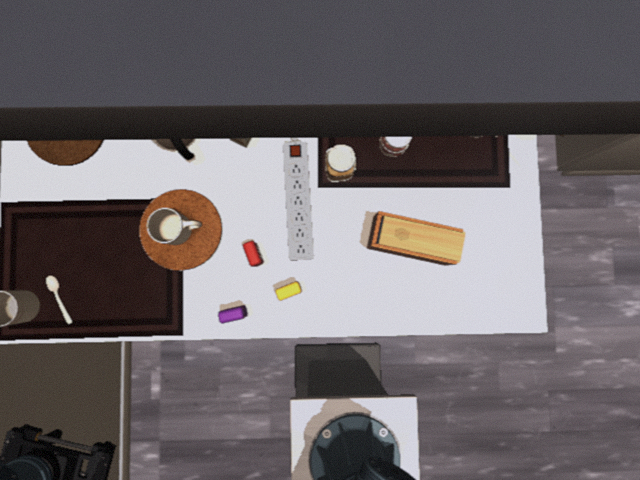

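The scene picture shows the red tin at about (272,229), the yellow and purple decoys at (257,258) and (213,238), and the box with its lid shut at (378,312). The grip patch is at its far (+y) end, around (370,281). Top view: red tin at (253,253), box centred on (417,239). Next I'll get their yaw angles.

```bash
cat > h.py <<'E'
from workcell import *
import cv2,numpy as np
def ray(n,uv,z,pose=None):
    c=camera_info(n)
    d=np.array([(uv[0]-c["cx"])/c["fx"],(uv[1]-c["cy"])/c["fy"],1.])
    if n=="wrist":
        T=np.array(c["T_tool_cam"]);R,t=pose
        o=R@T[:3,3]+t; w=R@T[:3,:3]@d
    else:
        Rc=np.array(c["R"]);o=-Rc.T@np.array(c["t"]);w=Rc.T@d
    return o+w*(z-o[2])/w[2]
def proj(n,X,pose=None):
    c=camera_info(n);X=np.atleast_2d(X)
    if n=="wrist":
        T=np.array(c["T_tool_cam"]);R,t=pose
        P=((X-t)@R-T[:3,3])@T[:3,:3]
    else: P=X@np.array(c["R"]).T+np.array(c["t"])
    return np.c_[P[:,0]/P[:,2]*c["fx"]+c["cx"],P[:,1]/P[:,2]*c["fy"]+c["cy"]]
def hull(n,pts,pose=None): return cv2.convexHull(proj(n,pts,pose).astype(np.float32))
def boxpts(c,yaw,sx,sy,z0,z1):
    a=np.radians(yaw);R=np.array([[np.cos(a),-np.sin(a)],[np.sin(a),np.cos(a)]])
    return np.array([[*(R@[i*sx/2,j*sy/2]+c[:2]),z] for i in(-1,1) for j in(-1,1) for z in(z0,z1)])
def fit(masks,p0,sx,sy,z0,z1):
    # masks: list of (cam,mask,pose); maximise IoU of projected silhouette
    from scipy.optimize import minimize
    S=4
    def cost(p):
        r=0
        for n,m,pose in masks:
            ys,xs=np.nonzero(m);x0,x1,y0,y1=xs.min()-15,xs.max()+15,ys.min()-15,ys.max()+15
            im=np.zeros(((y1-y0)*S,(x1-x0)*S),np.uint8)
            h=hull(n,boxpts(p,p[2],sx,sy,z0,z1),pose).reshape(-1,2)
            cv2.fillConvexPoly(im,np.round(((h-[x0,y0]+.5)*S)).astype(int),1)
            y0c,x0c=max(y0,0),max(x0,0)
            mm=np.zeros((y1-y0,x1-x0),np.uint8);sub=m[y0c:y1,x0c:x1];mm[y0c-y0:y0c-y0+sub.shape[0],x0c-x0:x0c-x0+sub.shape[1]]=sub
            mm=np.repeat(np.repeat(mm,S,0),S,1)
            r+=1-(im&mm).sum()/max(1,(im|mm).sum())
        return r
    best=None
    for dy in(-20,-10,0,10,20):
        q=[p0[0],p0[1],p0[2]+dy]
        o=minimize(cost,q,method="Nelder-Mead",options=dict(initial_simplex=[q,[q[0]+6,q[1],q[2]],[q[0],q[1]+6,q[2]],[q[0],q[1],q[2]+8]],maxiter=150))
        if best is None or o.fun<best.fun: best=o
    return best
E
python3 - <<'E'
from h import *
ms=[];mb=[]
for n in("scene","top"):
    get_image(n)
    r=cut_out(n,"tin_red_center")
    for d in r:
        m=d["pixels"];ys,xs=np.nonzero(m);print(n,d["p"],xs.mean(),ys.mean(),m.sum())
        uv=proj(n,[514,245,42])[0]
        if np.hypot(xs.mean()-uv[0],ys.mean()-uv[1])<8: ms.append((n,m,None))
    r=cut_out(n,"tea_box")
    if r:
        m=r[0]["pixels"];r2=cut_out(n,"box_lid")
        if r2: m=m|r2[0]["pixels"]
        mb.append((n,m,None));print(n,"box",m.sum())
for nm,M,p0,s in(("tin",ms,(514,245,10),(60,30,0,85)),("box",mb,(544,-152,10),(86,206,0,108))):
    for sub in [M]+[[x] for x in M]:
        o=fit(sub,p0,*s);print(nm,[x[0] for x in sub],np.round(o.x,1),o.fun)
E
```

```text
scene 0.66 271.8580542264753 228.5438596491228 627
scene 0.61 212.8594674556213 238.4156804733728 676
scene 0.6 256.976833976834 258.1788931788932 777
scene 0.23 377.81668665410314 312.3532636628405 5837
scene box 5736
top 0.71 288.6753246753247 290.17857142857144 308
top 0.68 232.47222222222223 314.0328282828283 396
top 0.56 253.2054794520548 253.42191780821918 365
top box 3517
tin ['scene', 'top'] [516.  243.9  26.3] 0.32048753050844325
tin ['scene'] [515.2 244.2  33.7] 0.14242476651677616
tin ['top'] [515.6 242.7  23.1] 0.13924611973392464Traceback (most recent call last):
  File "<stdin>", line 17, in <module>
  File "h.py", line 42, in fit
    o=minimize(cost,q,method="Nelder-Mead",options=dict(initial_simplex=[q,[q[0]+6,q[1],q[2]],[q[0],q[1]+6,q[2]],[q[0],q[1],q[2]+8]],maxiter=150))
    res = _minimize_neldermead(fun, x0, args, callback, bounds=bounds,
                               **options)
    fxr = func(xr)
    fx = function(np.copy(x), *(wrapper_args + args))
  File "h.py", line 32, in cost
    h=hull(n,boxpts(p,p[2],sx,sy,z0,z1),pose).reshape(-1,2)
      ~~~~^^^^^^^^^^^^^^^^^^^^^^^^^^^^^^^^^^^
  File "h.py", line 19, in hull
    def hull(n,pts,pose=None): return cv2.convexHull(proj(n,pts,pose).astype(np.float32))
                                                     ~~~~^^^^^^^^^^^^
  File "h.py", line 13, in proj
    c=camera_info(n);X=np.atleast_2d(X)
ValueError: time passes only in moves, steps and waits
```

```bash
sed -i '2a import functools\n_ci=camera_info\n@functools.lru_cache(None)\ndef camera_info(n): return _ci(n)' h.py
python3 - <<'E'
from h import *
mb=[]
for n in("scene","top"):
    get_image(n)
    r=cut_out(n,"tea_box")
    if r:
        m=r[0]["pixels"];r2=cut_out(n,"box_lid")
        if r2: m=m|r2[0]["pixels"]
        mb.append((n,m,None));print(n,"box",m.sum())
for sub in [mb]+[[x] for x in mb]:
    o=fit(sub,(544,-152,-10),86,206,0,108);print([x[0] for x in sub],np.round(o.x,1),o.fun)
print(camera_info("wrist"),state()["t"])
E
```

```text
scene box 5709
top box 3537
['scene', 'top'] [ 544.4 -152.5  -13.2] 0.09878860228476027
['scene'] [ 545.7 -149.6  -13.3] 0.02853973806578214
['top'] [ 544.5 -154.   -13.2] 0.06184976936803477
{'fx': 432.9542006847415, 'fy': 432.9542006847415, 'cx': 318.14704576683977, 'cy': 243.51600374459434, 'T_tool_cam': array([[ 2.95170851e-04, -9.57785451e-01, -2.87483812e-01,
         7.46105077e+01],
       [ 9.99999937e-01,  2.26664810e-04,  2.71579031e-04,
         4.33674915e-01],
       [-1.94951981e-04, -2.87483874e-01,  9.57785458e-01,
        -1.20303223e+02],
       [ 0.00000000e+00,  0.00000000e+00,  0.00000000e+00,
         1.00000000e+00]])} 1.4
```

```bash
python3 -m pendant '[[[0,-0.5,-0.5,0,0,0,0],[0,-0.95,-0.98,0,0,0,0],[0,-0.95,-0.98,0,0,0,0],[0,-0.95,-0.98,0,0,0,0],[0,-0.95,-0.98,0,0,0,0],[0,-0.95,-0.98,0,0,0,0],[0,-0.95,-0.98,0,0,0,0],[0,-0.95,-0.98,0,0,0,0],[0,-0.95,-0.98,0,0,0,0],[0,-0.95,-0.98,0,0,0,0],[0,-0.95,-0.98,0,0,0,0],[0,-0.95,-0.98,0,0,0,0]]]'
```

```text
t: 2.9
tcp_pos: [455.7, 10.8, 264.1]
ee_rot: [[-0.969, 0.246, 0.001], [0.246, 0.969, -0.0], [-0.001, 0.0, -1.0]]
force: [-0.0, 1.0, -0.1]
grip_width: 0.003
```

```bash
python3 -m pendant '[[[0,-0.95,-0.98,0,0,0,0],[0,-0.95,-0.98,0,0,0,0],[0,-0.9,-0.95,0,0,0,0],[0,-0.4,-0.5,0,0,0,0],[0,0,0,0,0,0,0],[0,0,0,0,0,0,0]]]'
python3 - <<'E'
from h import *
s=state();pose=(s["ee_rot"],s["tcp_pos"])
im=get_image("wrist");cv2.imwrite("pics/w1.png",im[:,:,::-1])
np.savez("w1.npz",R=pose[0],t=pose[1],im=im)
s2=state();print(s["tcp_pos"],s2["tcp_pos"],s["ee_rot"])
for th in("lid_patch","box_in","tea_box"):
    print(th,[(np.round(d["centre"],1),round(d["p"],2)) for d in pinpoint("wrist",th)][:2])
c=cut_out("wrist","tea_box");c2=cut_out("wrist","box_lid")
m=c[0]["pixels"]|c2[0]["pixels"] if c and c2 else None
if m is not None:
    o=fit([("wrist",m,pose)],(544,-152,-13),86,206,0,108);print(o.x,o.fun)
E
```

```text
t: 3.65
tcp_pos: [545.2, -150.3, 263.5]
ee_rot: [[-0.969, 0.245, -0.001], [0.245, 0.969, 0.001], [0.001, 0.0, -1.0]]
force: [-0.2, 0.1, -0.1]
grip_width: 0.007
[ 545.20897398 -150.26040222  263.52306923] [ 545.20702278 -149.95820746  263.65123069] [[-9.69498185e-01  2.45097841e-01 -5.63852098e-04]
 [ 2.45097479e-01  9.69498228e-01  6.41300824e-04]
 [ 7.03835057e-04  4.83541257e-04 -9.99999635e-01]]
lid_patch [(array([ 553.9, -115.4,  109.5]), 0.9)]
box_in []
tea_box [(array([ 5.445e+02, -1.513e+02, -4.000e-01]), 0.91)]
[ 542.86427678 -151.0844499   -13.04297689] 0.03155509702665249
```

View pics/w1.png

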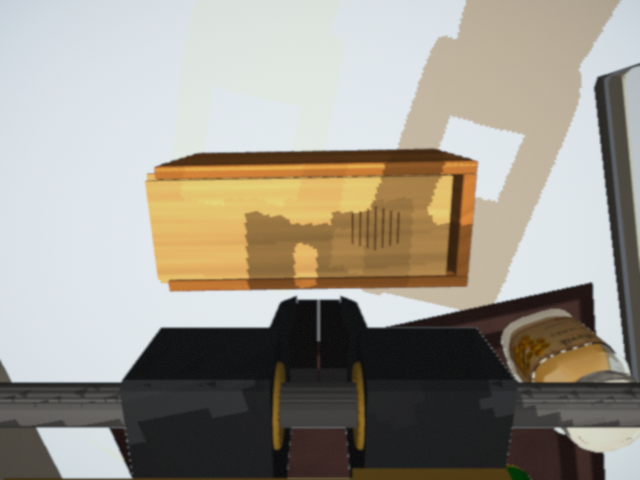

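The wrist view shows the box spanning columns 147–478. The lid's grip lines are at (375,228). There is a dark strip at 450–465 near the +y end, so the lid may be slightly open already. I'll compute the patch position in the box frame.

```bash
python3 - <<'E'
from h import *
d=np.load("w1.npz");pose=(d["R"],d["t"])
c=np.array([543.5,-151.3]);a=np.radians(-13.1);R=np.array([[np.cos(a),-np.sin(a)],[np.sin(a),np.cos(a)]])
for uv in[(375,228),(450,180),(445,278),(463,165),(463,290),(478,162),(470,286),(147,181),(157,281)]:
    X=ray("wrist",uv,108,pose);print(uv,X.round(1),(R.T@(X[:2]-c)).round(1))
v=d["im"][140:300,130:500];cv2.imwrite("pics/w1z.png",cv2.resize(v,None,fx=2,fy=2)[:,:,::-1])
E
```

```text
(375, 228) [ 552.  -112.8  108. ] [-0.4 39.4]
(450, 180) [532.8 -59.9 108. ] [-31.2  86.6]
(445, 278) [598.1 -73.9 108. ] [35.7 87.8]
(463, 165) [525.4 -50.4 108. ] [-40.5  94.2]
(463, 290) [609.9 -63.3 108. ] [ 44.7 100.8]
(478, 162) [525.9 -40.9 108. ] [-42.2 103.5]
(470, 286) [608.2 -58.2 108. ] [ 41.9 105.3]
(147, 181) [ 486.1 -247.3  108. ] [ -34.1 -106.5]
(157, 281) [ 552.1 -264.9  108. ] [  34.1 -108.7]
```

View pics/w1z.png

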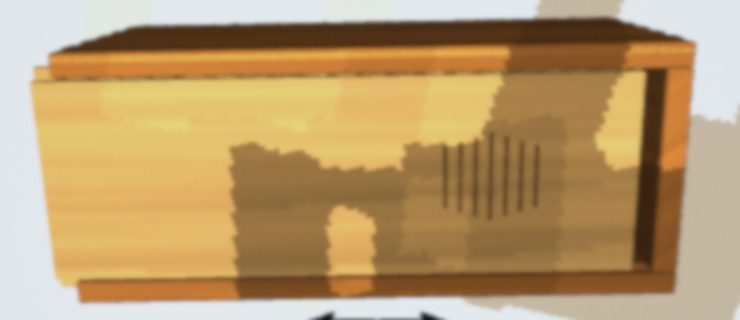

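```bash
python3 -m pendant '[[[0,0.06,0.5,0.5,0,0,-0.006],[0,0,0.44,0.8,0,0,0],[0,0,0,0.8,0,0,0],[0,0,0,0.6,0,0,0],[0,0,0,0.35,0,0,0],[0,0,0,0,0,0,0]]]'
```

```text
t: 4.7
tcp_pos: [551.7, -113.6, 141.0]
ee_rot: [[-0.974, 0.227, -0.002], [0.227, 0.974, 0.001], [0.002, 0.0, -1.0]]
force: [0.4, 0.0, 0.2]
grip_width: 0.004
```

```bash
python3 -m pendant '[[[0,0,0,0.06,0,0,0],[0,0,0,0.04,0,0,0],[0,0,0,0,0,0,0]]]'
```

```text
t: 5.08
tcp_pos: [552.4, -114.0, 138.2]
ee_rot: [[-0.974, 0.227, 0.001], [0.227, 0.974, -0.0], [-0.001, -0.0, -1.0]]
force: [-1.3, -0.4, -0.2]
grip_width: 0.006
```

```bash
python3 -m pendant '[[[0,0,0,0.06,0,0,0],[0,0,0,0.04,0,0,0],[0,0,0,0,0,0,0]]]'
```

```text
t: 5.45
tcp_pos: [552.1, -113.9, 133.6]
ee_rot: [[-0.974, 0.227, -0.0], [0.227, 0.974, 0.0], [0.0, 0.0, -1.0]]
force: [0.5, -0.3, 0.3]
grip_width: 0.002
```

```bash
python3 -m pendant '[[[0,0,0,0.025,0,0,0],[0,0,0,0,0,0,0]]]'
```

```text
t: 5.7
tcp_pos: [552.2, -113.9, 133.4]
ee_rot: [[-0.974, 0.227, -0.0], [0.227, 0.974, -0.0], [0.0, -0.0, -1.0]]
force: [-3.6, 1.1, 5.9]
grip_width: 0.005
```

```bash
python3 -m pendant '[[[0,0,0,0.02,0,0,0],[0,0,0,0,0,0,0]]]'
```

```text
t: 5.95
tcp_pos: [552.3, -113.9, 133.4]
ee_rot: [[-0.974, 0.227, 0.0], [0.227, 0.974, -0.0], [-0.0, -0.0, -1.0]]
force: [-4.8, 1.7, 10.9]
grip_width: 0.008
```

```bash
python3 -m pendant '[[[0,0,-0.1,0,0,0,0],[0,0,-0.2,0,0,0,0],[0,0,-0.2,0,0,0,0]]]'
```

```text
t: 6.32
tcp_pos: [547.7, -133.3, 133.3]
ee_rot: [[-0.974, 0.226, 0.0], [0.226, 0.974, 0.0], [-0.0, 0.0, -1.0]]
force: [-4.3, 2.8, 10.8]
grip_width: 0.003
```

```bash
python3 -m pendant '[[[0,0,-0.3,0,0,0,0],[0,0,-0.3,0,0,0,0],[0,0,-0.3,0,0,0,0],[0,0,-0.3,0,0,0,0],[0,0,-0.3,0,0,0,0],[0,0,0,0,0,0,0]]]'
```

```text
t: 7.08
tcp_pos: [533.8, -193.0, 133.4]
ee_rot: [[-0.974, 0.228, -0.0], [0.228, 0.974, -0.001], [0.0, -0.001, -1.0]]
force: [-6.0, 0.0, 11.5]
grip_width: 0.007
```

```bash
python3 -m pendant '[[[0,0,-0.3,0,0,0,0],[0,0,-0.3,0,0,0,0],[0,0,-0.3,0,0,0,0],[0,0,-0.3,0,0,0,0],[0,0,-0.2,0,0,0,0],[0,0,0,0,0,0,0]]]'
```

```text
t: 7.82
tcp_pos: [521.0, -247.5, 133.4]
ee_rot: [[-0.974, 0.227, -0.0], [0.227, 0.974, -0.001], [0.0, -0.001, -1.0]]
force: [-5.5, -1.1, 10.6]
grip_width: 0.007
```

```bash
python3 -m pendant '[[[0,0,-0.2,0,0,0,0],[0,0,-0.15,0,0,0,0],[0,0,-0.1,0,0,0,0],[0,0,-0.05,0,0,0,0],[0,0,0,0,0,0,0]]]'; python3 - <<'E'
from h import *
im=get_image("top");cv2.imwrite("pics/t2.png",cv2.resize(im[160:320,320:560],None,fx=3,fy=3)[:,:,::-1])
im=get_image("wrist");cv2.imwrite("pics/w2.png",im[:,:,::-1])
E
```

```text
t: 8.45
tcp_pos: [517.4, -265.0, 133.4]
ee_rot: [[-0.974, 0.227, 0.001], [0.227, 0.974, 0.001], [-0.001, 0.002, -1.0]]
force: [-1.1, 5.6, 10.3]
grip_width: 0.008
```

View pics/w2.png

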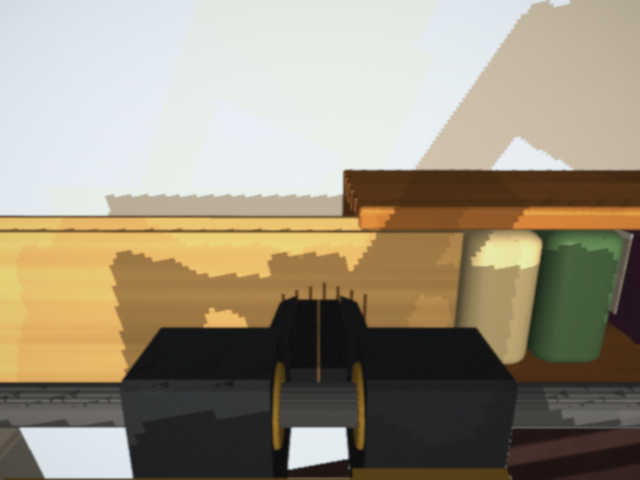

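View pics/t2.png

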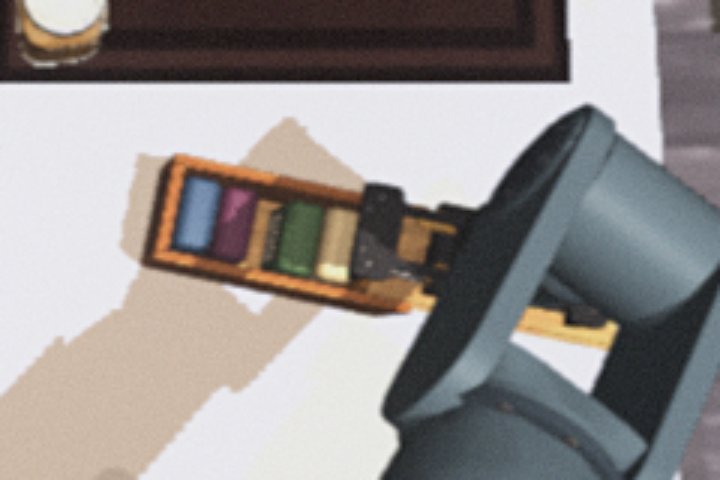

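The wrist picture shows the lid drawn back with the finger still on the grip lines (325,295), and cream and green tins uncovered at (500,295) and (575,295). The top view shows blue, plum, a gap, green and cream. I'll lift off and look at the gap from above.

```bash
python3 -m pendant '[[[0,0,0,-0.6,0,0,0],[0,0,0.5,-1,0,0,0],[0,0,1,-1,0,0,0],[0,0,1,-0.6,0,0,0],[0,0,0.6,0,0,0,0],[0,0,0.1,0,0,0,0],[0,0,0,0,0,0,0]]]'
python3 - <<'E'
from h import *
s=state();pose=(s["ee_rot"],s["tcp_pos"])
im=get_image("wrist");cv2.imwrite("pics/w3.png",im[:,:,::-1])
np.savez("w3.npz",R=pose[0],t=pose[1],im=im)
for c in("green","blue","cream","plum","ochre"):
    print(c,[(np.round(d["centre"],1),round(d["p"],2)) for d in pinpoint("wrist",f"tin_{c}_center")][:5])
print([(np.round(d["centre"],1),round(d["p"],2)) for d in pinpoint("wrist","lid_patch")])
E
```

```text
t: 9.43
tcp_pos: [545.5, -141.4, 259.4]
ee_rot: [[-0.974, 0.227, -0.001], [0.227, 0.974, 0.0], [0.001, -0.0, -1.0]]
force: [0.0, -0.3, -0.3]
grip_width: 0.006
green []
blue [(array([560.8, -83.3,  51.4]), 0.58)]
cream []
plum []
ochre [(array([ 528.1, -225.1,   53.3]), 0.77), (array([735.1,  27.1,   6.1]), 0.61)]
[(array([ 516.2, -261.1,  108.1]), 0.87)]
```

View pics/w3.png

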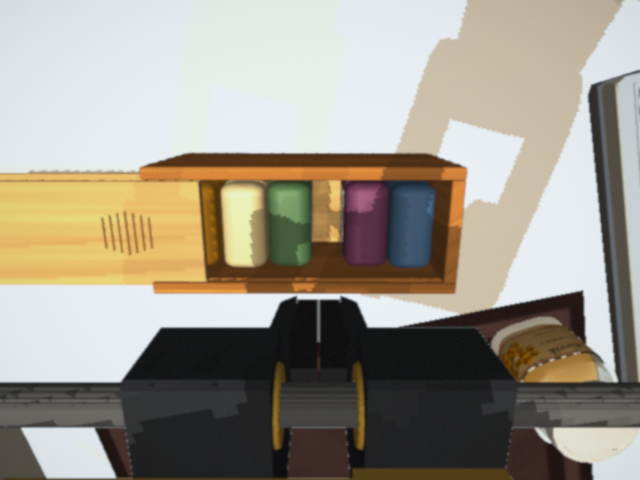

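Lid open; the view shows cream (244,223), green (290,223), plum (366,223), blue (410,223), and the gap between columns 312 and 344.

```bash
python3 - <<'E'
from h import *
d=np.load("w3.npz");pose=(d["R"],d["t"])
c=np.array([543.5,-151.3]);a=np.radians(-13.1);R=np.array([[np.cos(a),-np.sin(a)],[np.sin(a),np.cos(a)]])
def b(uv,z):
    X=ray("wrist",uv,z,pose);return uv,z,X.round(1),(R.T@(X[:2]-c)).round(1)
for uv,z in[((312,225),86),((344,225),86),((328,225),86),((222,223),86),((432,223),86),((366,182),95),((366,265),95),((290,182),95),((290,264),95),((446,182),108),((446,282),108),((300,179),108),((300,282),108),((300,167),108),((300,292),108),((205,181),108),((209,281),108),((467,167),108),((455,292),108),((127,232),108)]: print(*b(uv,z))
v=d["im"][145:300,130:480];cv2.imwrite("pics/w3z.png",cv2.resize(v,None,fx=2.2,fy=2.2,interpolation=cv2.INTER_CUBIC)[:,:,::-1])
E
```

```text
(312, 225) 86 [ 544.6 -145.1   86. ] [-0.4  6.3]
(344, 225) 86 [ 549.6 -123.3   86. ] [-0.4 28.6]
(328, 225) 86 [ 547.1 -134.2   86. ] [-0.4 17.5]
(222, 223) 86 [ 528.9 -206.    86. ] [ -1.8 -56.6]
(432, 223) 86 [562.1 -63.2  86. ] [-1.8 90.1]
(366, 182) 95 [ 522.  -103.1   95. ] [-31.8  42.1]
(366, 265) 95 [ 578.8 -114.4   95. ] [26.1 43.9]
(290, 182) 95 [ 510.7 -151.9   95. ] [-31.8  -8. ]
(290, 264) 95 [ 566.1 -165.8   95. ] [25.3 -9. ]
(446, 182) 108 [531.2 -55.1 108. ] [-33.8  90.9]
(446, 282) 108 [598.1 -64.8 108. ] [33.6 96.6]
(300, 179) 108 [ 508.6 -144.   108. ] [-35.7  -0.8]
(300, 282) 108 [ 575.9 -160.5  108. ] [33.6 -1.6]
(300, 167) 108 [ 501.3 -142.2  108. ] [-43.1  -0.7]
(300, 292) 108 [ 582.9 -162.2  108. ] [40.9 -1.7]
(205, 181) 108 [ 496.3 -202.4  108. ] [-34.4 -60.5]
(209, 281) 108 [ 561.3 -220.   108. ] [ 32.9 -62.8]
(467, 167) 108 [524.8 -41.  108. ] [-43.2 103.2]
(455, 292) 108 [606.7 -59.9 108. ] [ 40.8 103.3]
(127, 232) 108 [ 516.6 -261.7  108. ] [  -1.2 -113.7]
```

View pics/w3z.png

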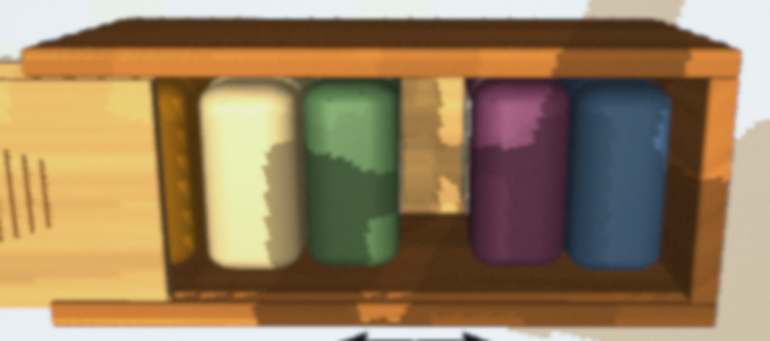

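```bash
python3 -m pendant '[[[0.5,0.15,0.5,0,0,0,0],[1,0.3,0.95,0,0,0,0],[1,0.3,0.95,0,0,0,0],[1,0.3,0.95,0,0,0,0],[1,0.3,0.95,0,0,0,0],[1,0.3,0.95,0,0,0,0],[1,0.3,0.95,0,0,0,0],[1,0.3,0.95,0,0,0,0],[1,0.3,0.95,0,0,0,0],[1,0.3,0.9,0,0,0,0],[1,0.15,0.5,0,0,0,0],[1,0,0.2,0,0,0,0]]]'; python3 -m pendant '[[[1,0,0,0,0,0,-0.05],[1,0,0,0,0,0,-0.055],[1,0,0,0,0,0,-0.055],[1,0,0,0,0,0,-0.055],[1,0,0,0,0,0,0],[1,0,0,0,0,0,0]]]'
python3 - <<'E'
from h import *
s=state();pose=(s["ee_rot"],s["tcp_pos"]);print(s["t"])
im=get_image("wrist");cv2.imwrite("pics/w4.png",im[:,:,::-1])
np.savez("w4.npz",R=pose[0],t=pose[1],im=im)
print([(np.round(d["centre"],1),round(d["p"],2)) for d in pinpoint("wrist","tin_red_center")])
for d in cut_out("wrist","tin_red_center"):
    m=d["pixels"];ys,xs=np.nonzero(m);print(xs.mean(),ys.mean(),m.sum(),d["p"])
    if m.sum()<2000: continue
    h=cv2.cvtColor(im,cv2.COLOR_RGB2HSV);print(np.median(h[m],0))
    if xs.min()<2 or xs.max()>637 or ys.max()>477 or ys.min()<2: continue
    o=fit([("wrist",m,pose)],(515,244,28),60,30,0,85);print(o.x,o.fun)
E
```

```text
t: 11.28
tcp_pos: [516.5, 265.2, 259.9]
ee_rot: [[-0.974, 0.225, -0.0], [0.225, 0.974, -0.0], [0.0, -0.0, -1.0]]
force: [0.1, -0.6, 0.5]
grip_width: 0.997
t: 12.02
tcp_pos: [517.2, 263.4, 259.9]
ee_rot: [[-0.904, -0.428, -0.0], [-0.428, 0.904, -0.0], [0.0, -0.0, -1.0]]
force: [-0.2, -0.1, 0.3]
grip_width: 1.003
12.025
[(array([371.1, 293.8,  43. ]), 0.75)]
237.09289133132424 28.483956745257935 5641 0.92
[ 31. 255. 200.]
296.55820105820106 201.09179894179894 3780 0.8
[  3. 223. 169.]
[512.66281788 244.86326213  21.38307706] 0.08538652460802709
452.2389630793401 41.59952867242734 6365 0.76
[143. 170.  90.]
[515. 244.   8.] 1.0
```

View pics/w4.png

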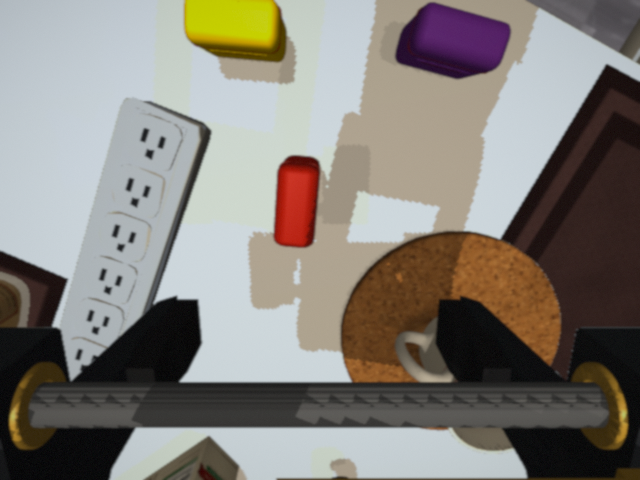

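The wrist view shows the red tin at (297,201), the power strip to its left, and the mug on its trivet at the lower right with the handle near (415,350). I'll check the tin's centre from its edges and the finger clearance to the mug.

```bash
python3 - <<'E'
from h import *
d=np.load("w4.npz");pose=(d["R"],d["t"])
for uv,z in[((276.5,201),76),((317.5,201),76),((297,170),85),((295,244),85),((398,350),60),((300,200),85)]: print(uv,z,ray("wrist",uv,z,pose).round(1))
c=np.array([512.7,244.9]);a=np.radians(21.5)
y=np.array([-np.sin(a),np.cos(a)])
print(c+y*61.5,c-y*61.5)
R=pose[0];D=np.array([*(c-pose[1][:2]),0]);print("tool delta",R.T@D, D, (np.hypot(583-512.7,424-244.9)))
# verify w/ top&scene projections
for n in("top","scene"): print(n,proj(n,[[512.7,244.9,42]]))
E
```

```text
(276.5, 201) 76 [516.5 230.9  76. ]
(317.5, 201) 76 [504.  257.3  76. ]
(297, 170) 85 [489.1 234.9  85. ]
(295, 244) 85 [537.3 255.4  85. ]
(398, 350) 60 [591.9 373.2  60. ]
(300, 200) 85 [506.9 245.3  85. ]
[490.16017456 302.12068043] [535.23982544 187.67931957]
tool delta [ 1.20039974e+01 -1.47987890e+01  3.67511812e-03] [ -4.51352173 -18.51292096   0.        ] 192.402962555154
top [[252.81895691 254.71474406]]
scene [[271.0545945  229.24396412]]
```

```bash
python3 -m pendant '[[[1,0.29,-0.37,0.3,0,0,0],[1,0,0,0.7,0,0,0.021],[1,0,0,0.9,0,0,0],[1,0,0,0.9,0,0,0],[1,0,0,0.8,0,0,0],[1,0,0,0.5,0,0,0],[1,0,0,0.25,0,0,0],[1,0,0,0,0,0,0]]]'
```

```text
t: 13.18
tcp_pos: [512.7, 245.5, 85.6]
ee_rot: [[-0.929, -0.371, -0.001], [-0.371, 0.929, -0.0], [0.001, 0.0, -1.0]]
force: [-0.5, 0.6, 1.0]
grip_width: 1.001
```

```bash
python3 - <<'E'
from h import *
im=get_image("wrist");cv2.imwrite("pics/w5.png",im[:,:,::-1])
im=get_image("scene");cv2.imwrite("pics/s5.png",cv2.resize(im[160:310,180:380],None,fx=3.5,fy=3.5)[:,:,::-1])
E
```

```text
(no output)
```

View pics/w5.png

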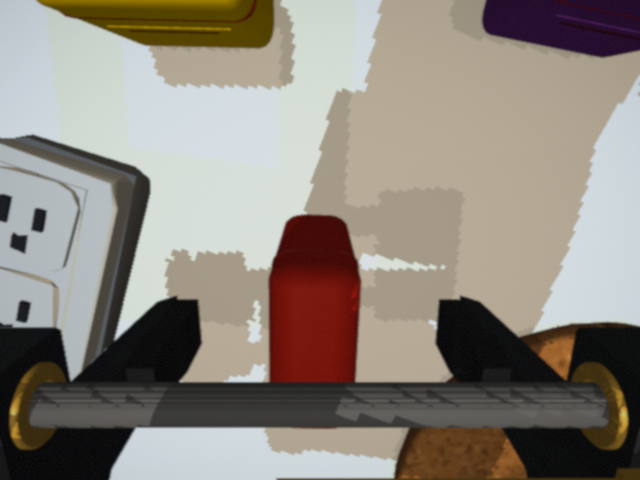

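View pics/s5.png

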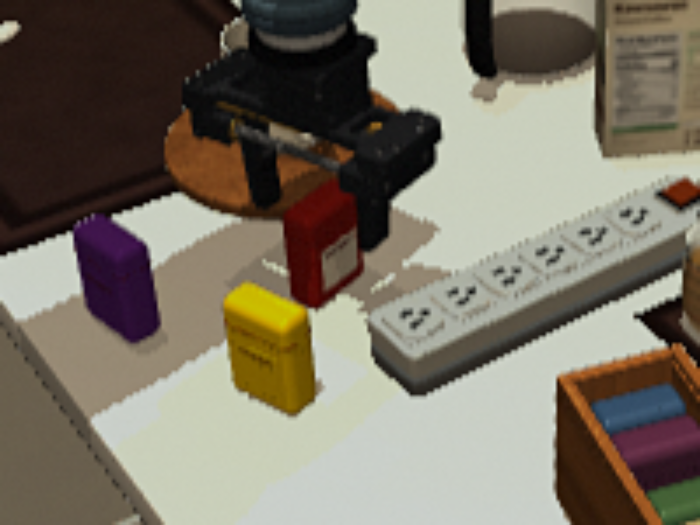

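The tin sits centred and square between the open fingers (column 314). Closing.

```bash
python3 -m pendant '[[[0.3,0,0,0,0,0,0],[0.2,0,0,0,0,0,0],[0.2,0,0,0,0,0,0],[0.2,0,0,0,0,0,0],[0.2,0,0,0,0,0,0],[0.2,0,0,0,0,0,0]]]'
```

```text
t: 14.02
tcp_pos: [512.9, 245.6, 85.9]
ee_rot: [[-0.928, -0.371, -0.0], [-0.371, 0.928, -0.0], [0.0, -0.0, -1.0]]
force: [-0.2, 0.1, -0.1]
grip_width: 0.344
```

```bash
python3 -m pendant '[[[0.2,0,0,-0.2,0,0,0],[0.2,0,0,-0.6,0,0,0],[0.2,0,0,-0.9,0,0,0],[0.2,0,0,-0.9,0,0,0],[0.2,0,0,-0.9,0,0,0],[0.2,0,0,-0.4,0,0,0]]]'
```

```text
t: 14.78
tcp_pos: [513.8, 245.8, 244.5]
ee_rot: [[-0.928, -0.371, 0.004], [-0.371, 0.928, 0.001], [-0.004, -0.001, -1.0]]
force: [0.1, 0.2, -1.0]
grip_width: 0.337
```

```bash
python3 -m pendant '[[[0.2,0,0,0,0,0,0.04],[0.2,0,0,0,0,0,0.055],[0.2,0,0,0,0,0,0.055],[0.2,0,0,0,0,0,0.044],[0.2,0,0,0,0,0,0]]]'; python3 -m pendant '[[[0.2,-0.15,-0.4,0,0,0,0],[0.2,-0.25,-0.8,0,0,0,0],[0.2,-0.3,-0.9,0,0,0,0],[0.2,-0.3,-0.9,0,0,0,0],[0.2,-0.3,-0.9,0,0,0,0],[0.2,-0.3,-0.9,0,0,0,0],[0.2,-0.3,-0.9,0,0,0,0],[0.2,-0.3,-0.9,0,0,0,0],[0.2,-0.3,-0.9,0,0,0,0],[0.2,-0.25,-0.8,0,0,0,0],[0.2,-0.15,-0.5,0,0,0,0],[0.2,-0.05,-0.2,0,0,0,0]]]';  python3 -m pendant '[[[0.2,0,0,0,0,0,0],[0.2,0,0,0,0,0,0]]]'
```

```text
t: 15.4
tcp_pos: [512.5, 245.4, 241.0]
ee_rot: [[-0.974, 0.226, -0.002], [0.226, 0.974, -0.0], [0.001, -0.001, -1.0]]
force: [-0.6, -0.8, -0.9]
grip_width: 0.338
t: 16.9
tcp_pos: [545.8, -133.1, 241.7]
ee_rot: [[-0.974, 0.228, -0.0], [0.228, 0.974, 0.0], [0.0, 0.0, -1.0]]
force: [0.8, -0.2, -1.6]
grip_width: 0.334
t: 17.15
tcp_pos: [546.1, -130.8, 241.9]
ee_rot: [[-0.974, 0.226, -0.0], [0.226, 0.974, 0.0], [0.0, 0.0, -1.0]]
force: [0.4, 0.1, -1.6]
grip_width: 0.34
```

```bash
python3 - <<'E'
from h import *
s=state();R=s["ee_rot"];print(s["tcp_pos"],np.degrees(np.arctan2(-R[0,1],R[1,1])))
D=np.array([546.3,-134.0,0])-s["tcp_pos"];D[2]=0;print(R.T@D)
im=get_image("wrist");cv2.imwrite("pics/w6.png",im[:,:,::-1])
np.savez("w6.npz",R=R,t=s["tcp_pos"],im=im)
im=get_image("scene");cv2.imwrite("pics/s6.png",cv2.resize(im[210:380,300:460],None,fx=3.5,fy=3.5)[:,:,::-1])
E
```

```text
[ 546.10145408 -130.83051424  241.85995464] -13.048808919544442
[-9.09028449e-01 -3.04281546e+00 -1.35763219e-03]
```

View pics/w6.png

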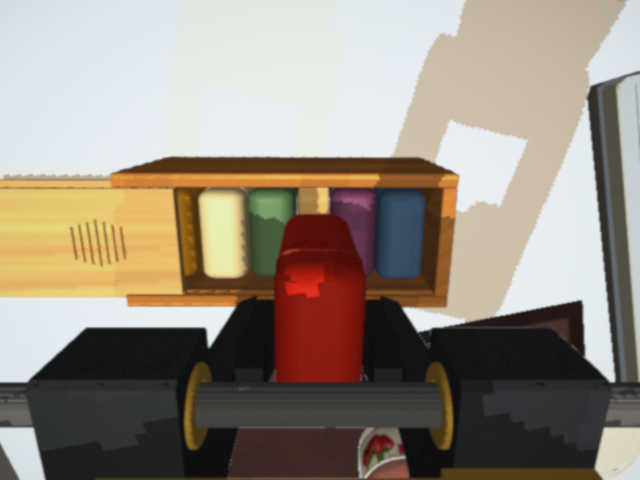

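View pics/s6.png

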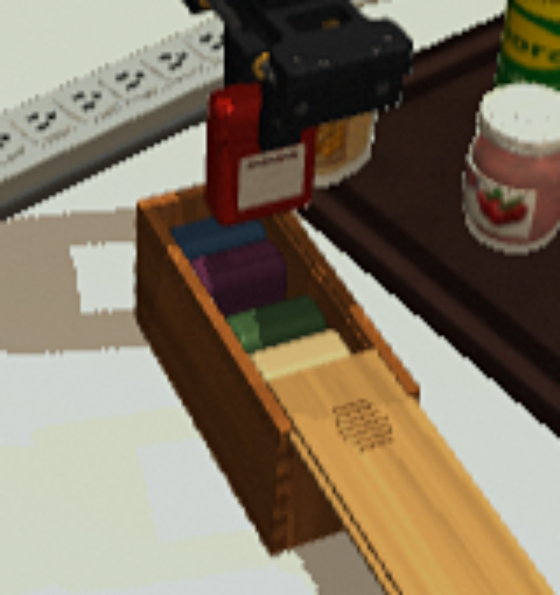

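```bash
python3 -m pendant '[[[0.2,-0.023,-0.075,0.2,0,0,0],[0.2,0,0,0.6,0,0,0],[0.2,0,0,0.4,0,0,0],[0.2,0,0,0.2,0,0,0],[0.2,0,0,0,0,0,0],[0.2,0,0,0,0,0,0]]]'
python3 - <<'E'
from h import *
s=state();R=s["ee_rot"];
D=np.array([546.3,-134.0,0])-s["tcp_pos"];print(R.T@D)
im=get_image("wrist");cv2.imwrite("pics/w7.png",im[:,:,::-1])
E
```

```text
t: 18.0
tcp_pos: [546.8, -135.2, 186.6]
ee_rot: [[-0.974, 0.227, 0.001], [0.227, 0.974, -0.001], [-0.001, -0.0, -1.0]]
force: [1.0, 0.7, -1.4]
grip_width: 0.339
[  1.02454309   1.07933581 186.62684566]
```

View pics/w7.png

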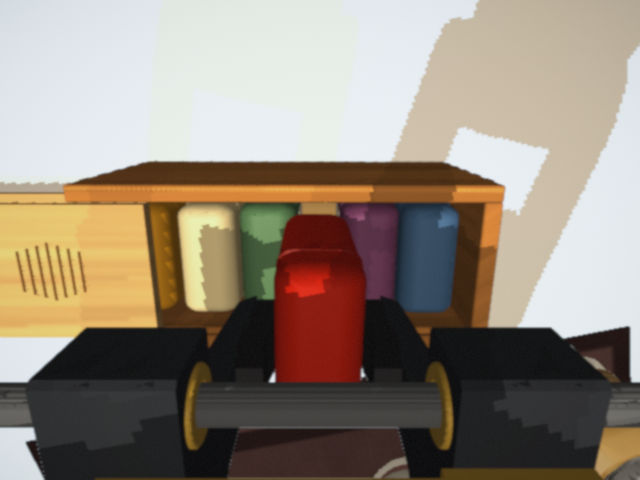

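The gap (columns 296–342, middle 319) lies right under the tin (middle 318), so I'll ease down.

```bash
python3 -m pendant '[[[0.2,0,0,0.1,0,0,0],[0.2,0,0,0.1,0,0,0],[0.2,0,0,0.1,0,0,0],[0.2,0,0,0,0,0,0]]]'
```

```text
t: 18.55
tcp_pos: [546.1, -134.8, 173.4]
ee_rot: [[-0.974, 0.227, -0.001], [0.227, 0.974, 0.0], [0.001, 0.0, -1.0]]
force: [0.2, -0.3, -2.6]
grip_width: 0.339
```

```bash
python3 -m pendant '[[[0.2,0,0,0.1,0,0,0],[0.2,0,0,0.1,0,0,0],[0.2,0,0,0,0,0,0]]]'
```

```text
t: 18.92
tcp_pos: [546.1, -134.8, 165.4]
ee_rot: [[-0.974, 0.227, -0.001], [0.227, 0.974, 0.0], [0.001, 0.0, -1.0]]
force: [0.2, 0.5, -1.5]
grip_width: 0.341
```

```bash
python3 -m pendant '[[[0.2,0,0,0.12,0,0,0],[0.2,0,0,0.12,0,0,0],[0.2,0,0,0.12,0,0,0],[0.2,0,0,0,0,0,0]]]'
python3 - <<'E'
from h import *
im=get_image("wrist");cv2.imwrite("pics/w8.png",im[:,:,::-1])
E
```

```text
t: 19.42
tcp_pos: [546.0, -134.7, 150.8]
ee_rot: [[-0.974, 0.227, -0.001], [0.227, 0.974, 0.001], [0.001, 0.0, -1.0]]
force: [-0.1, 0.1, -1.3]
grip_width: 0.339
```

View pics/w8.png

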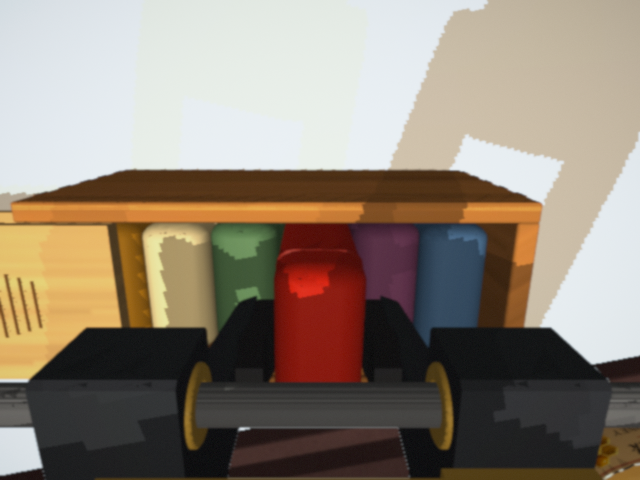

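The red tin is going down between green and plum, and both remain upright. Continuing until the fingertips are just above the neighbours.

```bash
python3 -m pendant '[[[0.2,0,0,0.15,0,0,0],[0.2,0,0,0.15,0,0,0],[0.2,0,0,0.15,0,0,0],[0.2,0,0,0.12,0,0,0],[0.2,0,0,0,0,0,0]]]'
```

```text
t: 20.1
tcp_pos: [546.1, -134.7, 128.1]
ee_rot: [[-0.974, 0.227, -0.001], [0.227, 0.974, 0.001], [0.001, 0.0, -1.0]]
force: [-0.4, 0.8, -1.9]
grip_width: 0.339
```

```bash
python3 -m pendant '[[[0.2,0,0,0.08,0,0,0],[0.2,0,0,0,0,0,0],[0.45,0,0,0,0,0,0],[0.55,0,0,0,0,0,0],[0.55,0,0,0,0,0,0],[0.55,0,0,-0.3,0,0,0],[0.55,0,0,-0.8,0,0,0],[0.55,0,0,-0.8,0,0,0],[0,0,0,0,0,0,0],[0,0,0,0,0,0,0],[0,0,0,0,0,0,0],[0,0,0,0,0,0,0]]]'
python3 - <<'E'
from h import *
s=state();np.savez("w9.npz",R=s["ee_rot"],t=s["tcp_pos"])
im=get_image("wrist");cv2.imwrite("pics/w9.png",im[:,:,::-1])
im=get_image("scene");cv2.imwrite("pics/s9.png",cv2.resize(im[210:380,300:460],None,fx=3.5,fy=3.5)[:,:,::-1])
E
```

```text
t: 21.6
tcp_pos: [545.8, -134.7, 200.4]
ee_rot: [[-0.974, 0.227, -0.002], [0.227, 0.974, 0.001], [0.002, 0.0, -1.0]]
force: [0.6, -0.2, -0.5]
grip_width: 0.121
```

View pics/w9.png

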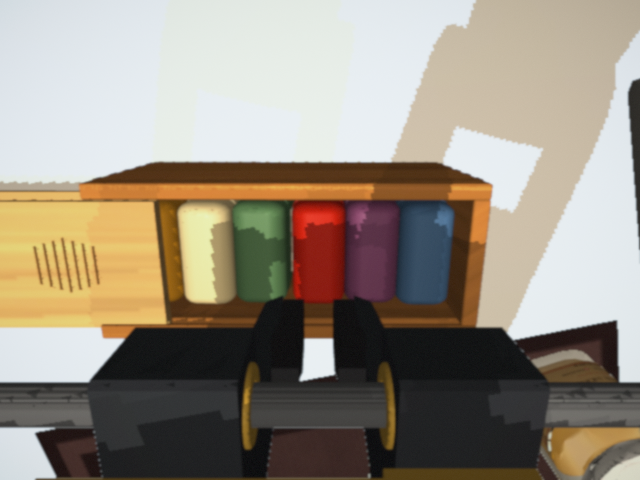

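View pics/s9.png

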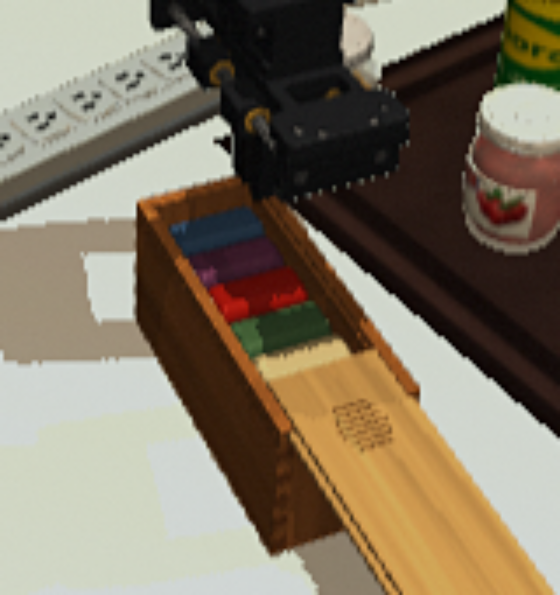

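The red tin dropped on release; it now shows level with the others at (318,250). I'll press on its top with closed fingertips to confirm it stands on the bottom.

```bash
python3 -m pendant '[[[0,0,0,0.4,0,0,0],[0,0,0,0.8,0,0,0],[0,0,0,0.5,0,0,0],[0,0,0,0.15,0,0,0],[0,0,0,0,0,0,0]]]'; python3 -m pendant '[[[0,0,0,0.05,0,0,0],[0,0,0,0.04,0,0,0],[0,0,0,0,0,0,0]]]'
```

```text
t: 22.32
tcp_pos: [546.1, -134.8, 126.9]
ee_rot: [[-0.974, 0.227, -0.001], [0.227, 0.974, 0.0], [0.001, 0.0, -1.0]]
force: [0.5, -0.1, 1.1]
grip_width: 0.004
t: 22.7
tcp_pos: [546.5, -135.0, 124.2]
ee_rot: [[-0.974, 0.227, 0.001], [0.227, 0.974, -0.0], [-0.001, -0.0, -1.0]]
force: [-0.0, 0.3, 0.2]
grip_width: 0.004
```

```bash
python3 -m pendant '[[[0,0,0,0.06,0,0,0],[0,0,0,0,0,0,0]]]'; python3 -m pendant '[[[0,0,0,0.04,0,0,0],[0,0,0,0,0,0,0]]]'
```

```text
t: 22.95
tcp_pos: [546.3, -134.9, 121.4]
ee_rot: [[-0.974, 0.227, -0.0], [0.227, 0.974, 0.0], [0.0, 0.0, -1.0]]
force: [0.1, 0.6, 0.5]
grip_width: 0.003
t: 23.2
tcp_pos: [546.7, -135.1, 120.5]
ee_rot: [[-0.974, 0.227, 0.001], [0.227, 0.974, -0.0], [-0.001, -0.0, -1.0]]
force: [-0.9, 0.0, 4.3]
grip_width: 0.008
```

```bash
python3 -m pendant '[[[0,0,0,0.03,0,0,0],[0,0,0,0,0,0,0]]]'; python3 -m pendant '[[[0,0,0,-0.5,0,0,0],[0,0,0,-1,0,0,0],[0,0,-0.3,-1,0,0,0],[0,0,-0.8,0,0,0,0],[0,0,-0.5,0,0,0,0],[0,0,0,0,0,0,0]]]'
python3 - <<'E'
from h import *
s=state();pose=(s["ee_rot"],s["tcp_pos"]);np.savez("w10.npz",R=s["ee_rot"],t=s["tcp_pos"])
im=get_image("wrist");cv2.imwrite("pics/w10.png",im[:,:,::-1])
p=[(np.round(d["centre"],1),round(d["p"],2)) for d in pinpoint("wrist","lid_patch")];print(p)
E
```

```text
t: 23.45
tcp_pos: [547.0, -135.3, 120.5]
ee_rot: [[-0.974, 0.227, 0.001], [0.227, 0.974, -0.001], [-0.001, -0.001, -1.0]]
force: [-4.4, 0.9, 12.4]
grip_width: 0.006
t: 24.2
tcp_pos: [531.1, -198.1, 217.8]
ee_rot: [[-0.973, 0.229, -0.001], [0.229, 0.973, 0.001], [0.001, 0.001, -1.0]]
force: [0.7, 0.1, -1.1]
grip_width: 0.005
[(array([ 517.4, -261.6,  111.7]), 0.79)]
```

View pics/w10.png

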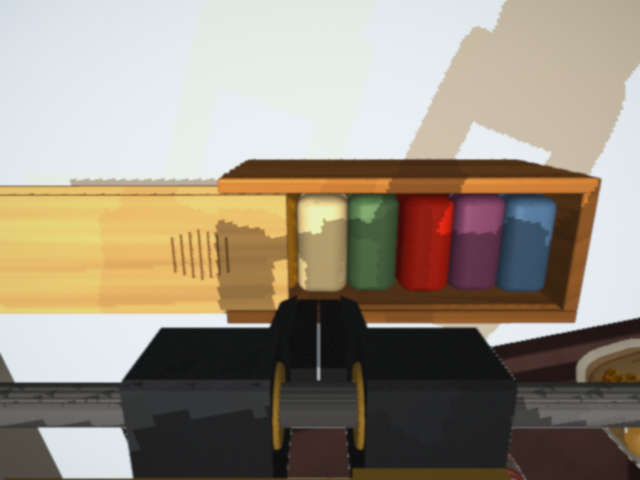

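Tin row: cream, green, red, plum and blue all upright and level (tops at row ~243, columns 322–527), with ochre's edge at 293. Next I'll press the patch at (200,255) and close the lid.

```bash
python3 -m pendant '[[[0,-0.03,-0.6,0.2,0,0,0],[0,0,-0.8,0.5,0,0,0],[0,0,-0.23,0.6,0,0,0],[0,0,0,0.5,0,0,0],[0,0,0,0.2,0,0,0],[0,0,0,0,0,0,0],[0,0,0,0,0,0,0]]]'
```

```text
t: 25.18
tcp_pos: [518.9, -261.0, 139.6]
ee_rot: [[-0.974, 0.226, 0.001], [0.226, 0.974, -0.001], [-0.001, -0.001, -1.0]]
force: [0.6, -0.5, 0.3]
grip_width: 0.008
```

```bash
python3 -m pendant '[[[0,0,0,0.1,0,0,0],[0,0,0,0.05,0,0,0],[0,0,0,0,0,0,0]]]'; python3 -m pendant '[[[0,0,0,0.03,0,0,0],[0,0,0,0,0,0,0]]]'
```

```text
t: 25.55
tcp_pos: [518.5, -261.1, 133.4]
ee_rot: [[-0.974, 0.227, 0.001], [0.227, 0.974, -0.0], [-0.001, -0.0, -1.0]]
force: [-1.2, 0.9, 5.7]
grip_width: 0.003
t: 25.8
tcp_pos: [518.5, -261.1, 133.3]
ee_rot: [[-0.974, 0.227, 0.001], [0.227, 0.974, -0.0], [-0.001, -0.0, -1.0]]
force: [-5.1, 4.2, 13.8]
grip_width: 0.004
```

```bash
python3 -m pendant '[[[0,0,0.1,-0.003,0,0,0],[0,0,0.2,0,0,0,0],[0,0,0.3,0,0,0,0],[0,0,0.3,0,0,0,0],[0,0,0.3,0,0,0,0],[0,0,0.3,0,0,0,0],[0,0,0,0,0,0,0]]]'; python3 -m pendant '[[[0,0,0.3,0,0,0,0],[0,0,0.3,0,0,0,0],[0,0,0.3,0,0,0,0],[0,0,0.3,0,0,0,0],[0,0,0.3,0,0,0,0],[0,0,0.3,0,0,0,0],[0,0,0,0,0,0,0]]]'
```

```text
t: 26.68
tcp_pos: [532.3, -202.3, 133.3]
ee_rot: [[-0.974, 0.226, 0.001], [0.226, 0.974, -0.001], [-0.001, -0.001, -1.0]]
force: [-4.1, 2.7, 11.6]
grip_width: 0.007
t: 27.55
tcp_pos: [548.8, -132.0, 133.3]
ee_rot: [[-0.974, 0.226, 0.001], [0.226, 0.974, -0.0], [-0.001, -0.0, -1.0]]
force: [-3.5, 2.1, 12.3]
grip_width: 0.002
```

```bash
python3 -m pendant '[[[0,0,0.2,0,0,0,0],[0,0,0.2,0,0,0,0],[0,0,0.15,0,0,0,0],[0,0,0,0,0,0,0]]]'
```

```text
t: 28.05
tcp_pos: [553.7, -110.9, 133.3]
ee_rot: [[-0.974, 0.227, 0.001], [0.227, 0.974, -0.001], [-0.001, -0.0, -1.0]]
force: [-4.7, 2.8, 12.7]
grip_width: 0.01
```

```bash
python3 -m pendant '[[[0,0,0.1,0,0,0,0],[0,0,0.06,0,0,0,0],[0,0,0,0,0,0,0]]]'; python3 -m pendant '[[[0,0,0.06,0,0,0,0],[0,0,0.05,0,0,0,0],[0,0,0,0,0,0,0]]]'
```

```text
t: 28.42
tcp_pos: [555.1, -105.3, 133.3]
ee_rot: [[-0.974, 0.227, 0.001], [0.227, 0.974, -0.001], [-0.001, -0.001, -1.0]]
force: [-4.4, 0.2, 11.8]
grip_width: 0.007
t: 28.8
tcp_pos: [556.7, -102.1, 133.4]
ee_rot: [[-0.974, 0.227, 0.003], [0.227, 0.974, -0.003], [-0.003, -0.002, -1.0]]
force: [-1.4, -3.8, 8.7]
grip_width: 0.004
```

```bash
python3 -m pendant '[[[0,0,0,-0.4,0,0,0],[0,0,-0.5,-1,0,0,0],[0,0,-0.7,-1,0,0,0],[0,0,0,-0.8,0,0,0],[0,0,0,0,0,0,0]]]'
python3 - <<'E'
from h import *
s=state();pose=(s["ee_rot"],s["tcp_pos"]);np.savez("w11.npz",R=s["ee_rot"],t=s["tcp_pos"])
im=get_image("wrist");cv2.imwrite("pics/w11.png",im[:,:,::-1]);np.savez("w11.npz",R=s["ee_rot"],t=s["tcp_pos"],im=im)
im=get_image("scene");cv2.imwrite("pics/s11.png",im[:,:,::-1])
E
```

```text
t: 29.42
tcp_pos: [546.1, -148.1, 263.2]
ee_rot: [[-0.974, 0.227, 0.006], [0.227, 0.974, -0.003], [-0.006, -0.001, -1.0]]
force: [-0.2, 0.1, -0.0]
grip_width: 0.006
```

View pics/w11.png

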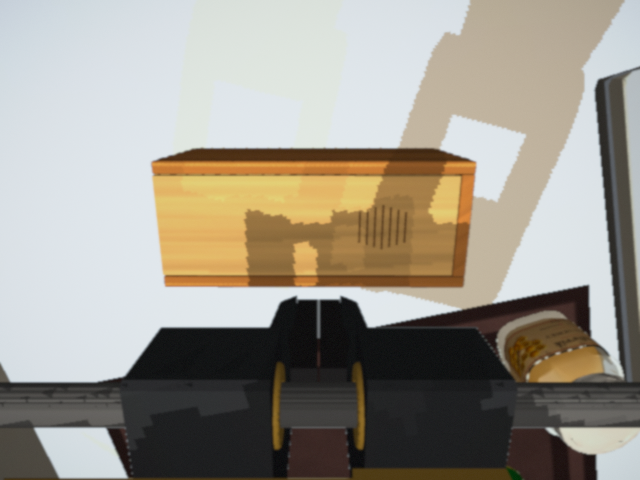

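View pics/s11.png

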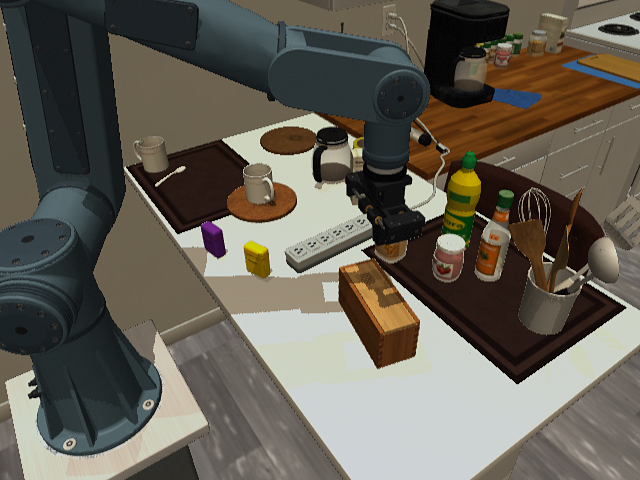

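```bash
python3 - <<'E'
from h import *
d=np.load("w11.npz")
v=d["im"][140:300,400:490];v2=d["im"][140:300,130:220]
cv2.imwrite("pics/w11z.png",cv2.resize(np.hstack([v2,v]),None,fx=3.6,fy=3.6,interpolation=cv2.INTER_CUBIC)[:,:,::-1])
E
```

```text
(no output)
```

View pics/w11z.png

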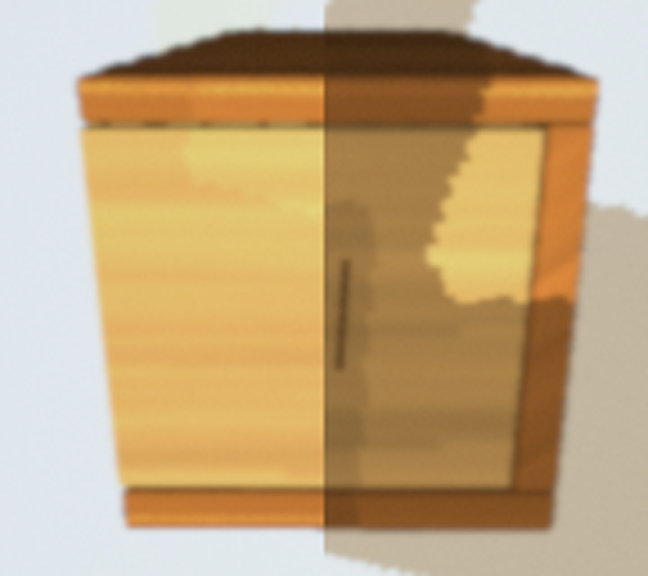

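The lid butts against the +y end and lies flush at the −y end, so it is fully shut. The mug, trivet and honey jar look undisturbed. Handing in.

```bash
python3 - <<'E'
from workcell import *
print(job_done(), state()["t"])
E
```

```text
the job is handed in; nothing more can be done
the job is handed in; nothing more can be done
```

The red tin is in the tea box between the green and plum tins, and the lid is shut. I handed in at about 30 s of the 69 s allowed. I pressed on the lid's grip lines with about 11 N to slide it open. The tin went down into the gap gripped by its broad faces and dropped the last part when I released it. I then pressed its top with about 12 N and slid the lid closed.

**Last checks**
- **Tin seated:** the fingertips met the tin's top at about z = 95 mm, the height of a seated tin.
- **Tins upright:** before closing, the wrist picture showed cream, green, red, plum and blue upright and level. The ochre tin was mostly under the lid, with only its edge in view, so I did not check it fully.
- **Lid shut:** the sideways force reversed at the end stop. The last close-up shows the lid against the +y end with no gap and flush at the −y end.
- **Mug and honey jar:** the last scene picture shows the mug on its trivet where it was; the gripper partly hid the honey jar there, but the wrist view shows it where it was before. I compared these by eye, not by measurement.

**Disagreements:** the lid was already about 6 mm open at the start. Early position estimates of the box differed between cameras by a few millimetres, so I worked from the wrist camera. No check failed.

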